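# Short spin on the bench centrifuge

### The arm

A 7-joint arm with a two-finger parallel gripper is mounted at the origin on a cart in front of the work surface, level with it; the furniture and walls round the work are solid. World frame = base frame: x ahead of the robot, y to its left, z up, the work surface at z = 0. Lengths are in m, angles in rad, forces in N, time in s.
With the tool pointing down it reaches from about 0.425 to 0.925 m from the base axis. Payload 6.8 kg.
Tool frame: the origin (TCP) lies at the very end of the fingers, on their centre line; the grasp point (between the pads) lies grasp_offset behind it (grasp_offset is the distance from the TCP to the grasp point, in m); z points along the fingers, y is the direction in which the jaws open and shut (so a half turn about z gives the same grasp; the last joint's range is limited). The gripper opens to 85 mm and grips with 20 to 120 N. Pads are 22 mm wide; open, the fingers measure 114 mm over their backs; the gripper's body (76 mm by 85 mm) begins 54 mm behind the grasp point. The pads swing forward as they close: fully open they stand 13 mm farther back than shut.
Start: joints at [-1.23, 0.477, 0.022, 1.555, -0.011, 1.109, -0.083], TCP at [0.293, 0.608, 0.231] pointing down, gripper open.
Joint ranges: [-2.96, 2.96], [-0.34, 2.1], [-1.41, 1.46], [0.24, 2.44], [-1.37, 4.51], [0.17, 1.92], [-2.96, 2.96]. Speed limits (rad/s): [2.39, 2.39, 3.14, 3.14, 3.14, 3.14, 3.14].

### API

Orientations are given as a unit quaternion [w, x, y, z].
In Python, from station import * gives the robot as it stands.
- The arm moves only by the shell command python3 -m handwheel 'ROWS' [FORCE]. ROWS is JSON, one flat list of numbers, 7 for each row, row after row: the shift along the world's x, y, z in cm, then the turn, a rotation vector about the world's x, y, z in degrees, then the opening, from 0 (shut) to 1 (fully open). In form: [tx, ty, tz, ax, ay, az, fingers, tx, ty, tz, ax, ay, az, fingers, ...]. A call has 1 to 8 rows; each row is the pose to reach, as a shift and turn from the pose measured when the call began; what a row does not reach only later rows make up. A row lasts 1/12 s, in which the tool goes at most 41.7 mm and 7.16 degrees, less where a joint would pass 70% of its speed; a pose out of reach is approached as far as the arm can. A call with a gripper value outside its range is refused whole. The fingers move at their own pace and stop on an object; FORCE is the grip in N (left out, the last holds). Time passes only in rows, so rows that repeat a pose let the fingers close. It gives the time, the measured TCP pose, the force and the opening at its end, in the units of the state.
- get_obs(): the state, without advancing time (a new reading comes with each control period).
- read_camera(name): name is "scene" or "top" or "wrist"; returns the picture (400x640x3 uint8, red, green, blue); there is no depth.
- camera_info(name): a dict with "fx", "fy", "cx", "cy" (pixels), "R" (3x3) and "t" (3): a world point X has camera coordinates R X + t; the wrist camera has in their place "mount" (4x4, takes a point from camera to tool coordinates, whose origin is the TCP and whose axes are the flange's). Camera axes: x right, y down, z forward; pixel columns grow to the right and rows downward; lengths in m; the calibration is good to about 2 mm. A picture is of the moment at which its call begins: read the wrist's pose just before it. camera_info takes no time and is no camera call.
- hand_in(): hands the job in, once; it reports no verdict.
The state is a dict: "t": time; "q": joint angles; "joint_vel": joint speeds; "joint_torque": joint torques, N m; "eef_pos": TCP position; "tool_rot": TCP orientation; "contact_force": force on the tool from outside, world axes, zero at the start; "torque": the same for the moment, N m; "gripper_width": opening from 0.0 (shut) to 1.0 (fully open).
Only numpy, scipy, OpenCV 4.12 (cv2) and the standard library are available. Lean on these libraries where they do the work, as an engineer would, in place of code of your own. Each camera call takes 0.05 s, during which the arm holds its last target. There are 200 camera calls.

### The job

Start a short spin on the small bench centrifuge with the fingertips: first push its lid fully shut, then press the half of the white rocker switch that has the green mark, so that it tips fully over to on, and then press the yellow key right down and keep it held down; the program finishes while the finger is still holding the yellow key. Do not press the red or the blue key, and leave the bottles and the bench timer standing where they are; nothing is to be picked up.

Things in the scene. Friction and masses are not known exactly. Their poses are not given: they have to be found in the camera images.
- spinner: small white bench centrifuge, fixed, 230 (x) x 260 (y) mm. Origin: centre of its underside, on the worktop. Its own x points away from the operator towards the lid hinge, y to the left. Control deck in front (own x -115 to 0 mm), top 55 mm above the worktop; rotor chamber behind it, rim 82 mm high, with a hinged lid. A fixed water bath, 331 mm tall, stands beyond it to the right (world x over 0.65, y from 0.03 to -0.55): go round its front.
- lid_hinge (a point): middle of the lid's hinge line, 105 mm behind the centrifuge origin along its own x, 83 mm high; the hinge line runs along the centrifuge's own y
- lid_front (a point): middle of the free front edge of the lid, on its upper face. The lid is a flat plate 105 mm long (hinge to front edge), 200 mm wide, 6 mm thick, grey frame with a clear window; it moves with the lid. Lid shut, the upper face is 89 mm above the worktop.
- lid (a joint): lid angle, rad: 0 shut, up to 1.0 open; starts 0.40 to 0.75. Stiff hinge: stays where it is left, about 1 to 3 N pressed straight down 60 mm before the hinge line closes it.
- rocker_module: black base of the white two-winged power rocker, 66 x 36 mm, on the deck; origin: centre of its underside, axes as the centrifuge's. It stands in any of the four places in the row across the control deck (62 mm apart), drawn anew each time.
- rocker_on (a point): middle of the rocker's ON half (white wing 28 mm long, 25 mm wide, green mark near its outer end), on its upper face; it is the half towards the lid, the origin of rocker_module lies 15 mm nearer the operator along own x. Off, this half slopes up away from the operator (point about 79 mm above the worktop); fully on, the half lies level, 73 mm above the worktop. Moves with the rocker.
- rocker (a joint): rocker angle, rad: 0 off, 0.36 fully on; stays where it is left (friction, about 2 N on the wing)
- spin_module: black base of the yellow key, 36 x 36 mm, on the deck, with the key in it; origin: centre of its underside. It stands in any of the four places in the row across the control deck (62 mm apart), drawn anew each time.
- spin_top (a point): centre of the top of the yellow square key (25 x 25 mm, top 22 mm above the deck and 77 mm above the worktop when up; 6 mm travel straight down, springs back; starts to move at 1 N, bottoms at about 4 N). The short-spin key: runs only while it is held down. The point moves with the key.
- spin_key (a joint): yellow key, m: 0 up, 0.006 fully down
- stop_top (a point): centre of the top of the red square key (25 x 25 mm, top 22 mm above the deck and 77 mm above the worktop when up; 6 mm travel straight down, springs back; starts to move at 1 N, bottoms at about 4 N). Not to be pressed. It stands in any of the four places in the row across the control deck (62 mm apart), drawn anew each time. The point moves with the key.
- stop_key (a joint): red key, m: 0 up, 0.006 fully down
- timer_top (a point): centre of the top of the blue square key (25 x 25 mm, top 22 mm above the deck and 77 mm above the worktop when up; 6 mm travel straight down, springs back; starts to move at 1 N, bottoms at about 4 N). Not to be pressed. It stands in any of the four places in the row across the control deck (62 mm apart), drawn anew each time. The point moves with the key.
- timer_key (a joint): blue key, m: 0 up, 0.006 fully down
- reagent: loose small bottle with pink contents and blue cap, 56 mm across, 104 mm tall, standing left of the centrifuge; origin: centre of its underside
- dropper: loose white dropper bottle with red tip, 27 mm across, 85 mm tall, standing right of the centrifuge; origin: centre of its underside
- bench_timer: loose white digital timer, 66 x 66 x 21 mm, lying in front of the centrifuge; origin: centre of its underside

How it is judged:
On the way, in this order (a step that is already met when the one before it is completed fails the run):
1. the lid is shut (within 0.06 rad) (value of joint lid below 0.06 rad), for 0.2 s.
2. the rocker is tipped over to on (past 0.28 of 0.36 rad) (value of joint rocker above 0.28 rad), for 0.2 s.
3. the yellow key is held down (at least 4 of 6 mm) (value of joint spin_key above 0.004 m), for 0.2 s.
At the end, for the whole second after the job is handed in: lid shut (under 0.06 rad), rocker on (over 0.28 rad), yellow key held at least 4 mm down by the fingers (over 0.5 N), red and blue keys up (less than 3 mm down), bottles and timer within 20 mm of where they stood (value of joint lid below 0.06 rad and value of joint rocker above 0.28 rad and value of joint spin_key above 0.004 m and contact force between the fingers and spin_module above 0.5 N and value of joint each of stop_key, timer_key below 0.003 m and distance of each of reagent, dropper, bench_timer from where it was at the start of the episode below 0.02 m); the arm keeps its last pose, push and grip.
It fails at once if the red or the blue key is pressed (3 mm or more) (value of joint any of stop_key, timer_key above 0.003 m).
It fails at once if the rocker is switched on while the lid is open (value of joint rocker above 0.18 rad and value of joint lid above 0.1 rad).
It fails at once if the yellow key is pressed while the lid is open or the rocker off (value of joint spin_key above 0.003 m and (value of joint lid above 0.1 rad or value of joint rocker below 0.18 rad)).
It fails at once if a bottle or the timer is pushed away or picked up (moved 20 mm) (distance of any of reagent, dropper, bench_timer from where it was at the start of the episode above 0.02 m).
It fails at once if a bottle or the timer is tipped (angle between any of reagent, dropper, bench_timer's own z axis and vertical above 0.35 rad).
It also fails if it takes over 45 s, if anything falls off the work surface, if the arm or the gripper's body presses on something with over 40 N, if the wrist force passes 120 N, or if a joint passes its speed limit or range.

## Working session

There is one attempt and no reset: what is moved stays moved. The work goes in short steps, Python scripts to look and compute and a shell command to move; the robot and the scene stay as the last step left them, time stands still between calls to the robot, and variables do not carry over. Pictures are saved under pics/ and viewed, on a budget of 10 in all, crops included, one or two more only if the job needs it, and the job is handed in when it is done.

```bash
mkdir -p pics
cat > h.py <<'E'
from station import *
import numpy as np, cv2
def save(n,f): 
    im=read_camera(n); cv2.imwrite('pics/'+f,im[:,:,::-1]); return im
def ray(n,u,v,z):
    c=camera_info(n);R=np.array(c['R']);t=np.array(c['t'])
    o=-R.T@t; d=R.T@np.array([(u-c['cx'])/c['fx'],(v-c['cy'])/c['fy'],1]); return o+d*(z-o[2])/d[2]
def proj(n,X):
    c=camera_info(n);p=np.array(c['R'])@np.array(X)+np.array(c['t']);return c['fx']*p[0]/p[2]+c['cx'],c['fy']*p[1]/p[2]+c['cy']
E
python3 - <<'E'
from h import *
save('scene','s1.png');save('top','t1.png')
o=get_obs();print({k:np.round(v,3) for k,v in o.items()}); 
for n in('scene','top'):
    c=camera_info(n);print(n,c['fx'],-np.array(c['R']).T@np.array(c['t']))
try: print(grasp_offset)
except Exception as e: print(e)
E
```

```text
{'t': np.float64(0.1), 'q': array([-1.23 ,  0.478,  0.022,  1.556, -0.011,  1.109, -0.083]), 'joint_vel': array([ 0.001, -0.   ,  0.   , -0.001,  0.001, -0.   , -0.   ]), 'joint_torque': array([ 4.0000e-03, -5.9776e+01,  1.6130e+00, -2.8195e+01,  1.3000e-02,
        5.0000e-03, -0.0000e+00]), 'eef_pos': array([0.293, 0.608, 0.23 ]), 'tool_rot': array([-0.   ,  0.223,  0.975, -0.001]), 'contact_force': array([-0.017, -0.296,  0.433]), 'torque': array([-0.097,  0.047, -0.003]), 'gripper_width': np.float64(1.001)}
scene 479.3215007435572 [ 0.25318381 -0.3014929   0.79944495]
top 366.2395559520818 [0.44145207 0.26166188 0.91917874]
0.0187
```

View pics/t1.png

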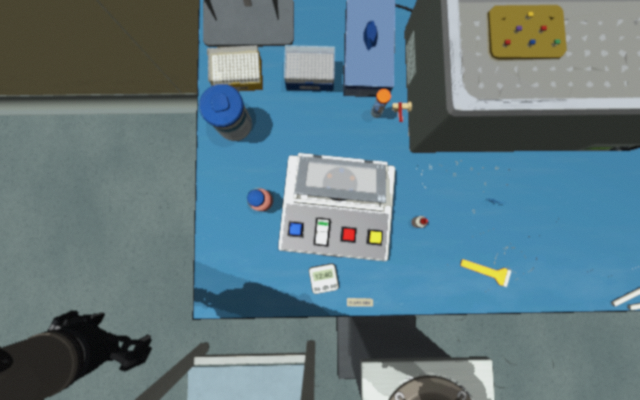

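View pics/s1.png

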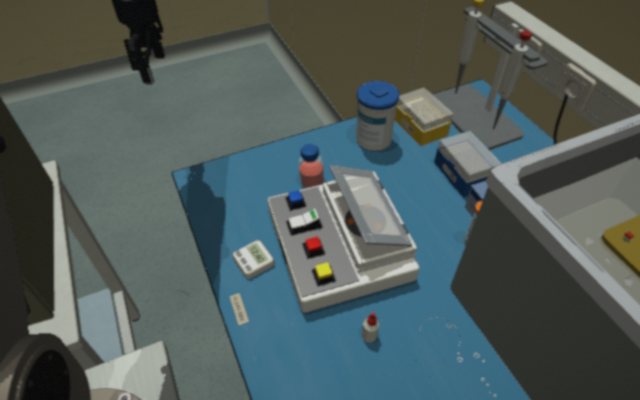

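The top view shows, from left to right, blue (296,229), rocker (322,231), red (348,234) and yellow (375,237). The lid is open, and the timer is at (323,279). I'll enlarge both views to read the points more closely.

Run:
```python
from h import *
a=cv2.imread('pics/t1.png')[145:300,240:440];b=cv2.imread('pics/s1.png')[130:320,220:430]
cv2.imwrite('pics/c1.png',cv2.resize(a,None,fx=4,fy=3.8,interpolation=cv2.INTER_CUBIC)[:589])
cv2.imwrite('pics/c2.png',cv2.resize(b,None,fx=3,fy=3,interpolation=cv2.INTER_CUBIC))
for n,p in dict(blue=(296,229),red=(348,234),yel=(375,237)).items(): print(n,ray('top',*p,.077))
for n,p in dict(blue=(295.5,198),red=(314,244),yel=(323.5,270)).items(): print(n,ray('scene',*p,.077))
# colour centroids
for cam,f in(('top','t1.png'),('scene','s1.png')):
    im=cv2.imread('pics/'+f).astype(int);B,G,R=im[...,0],im[...,1],im[...,2]
    x0,y0,x1,y1=(280,210,395,262) if cam=='top' else (265,180,350,295)
    for n,m in dict(blue=(B>R+70)&(B>G+50),red=(R>G+90)&(R>B+90),yel=(R>B+90)&(G>B+90),green=(G>R+40)&(G>B+25)).items():
        w=np.zeros_like(m);w[y0:y1,x0:x1]=m[y0:y1,x0:x1];v,u=np.nonzero(w)
        if len(u): print(cam,n,len(u),u.mean().round(1),v.mean().round(1),(u.min(),u.max(),v.min(),v.max()),ray(cam,u.mean(),v.mean(),.077 if n!='green' else .083).round(4))
```

```text
blue [0.47111284 0.3104572  0.077     ]
red [0.45764937 0.19137564 0.077     ]
yel [0.44973407 0.12955583 0.077     ]
blue [0.46843144 0.30237306 0.077     ]
red [0.45593106 0.18269067 0.077     ]
yel [0.44814881 0.12367409 0.077     ]
top blue 131 294.9 228.6 (np.int64(289), np.int64(301), np.int64(223), np.int64(234)) [0.4721 0.313  0.077 ]
top red 126 348.6 234.1 (np.int64(343), np.int64(354), np.int64(229), np.int64(240)) [0.4573 0.1899 0.077 ]
top yel 126 375.2 236.7 (np.int64(370), np.int64(381), np.int64(231), np.int64(242)) [0.4503 0.1291 0.077 ]
top green 34 322.9 223.4 (np.int64(318), np.int64(327), np.int64(222), np.int64(225)) [0.4827 0.2487 0.083 ]
scene blue 106 294.7 195.6 (np.int64(289), np.int64(301), np.int64(191), np.int64(200)) [0.4695 0.3091 0.077 ]
scene red 140 312.9 242.8 (np.int64(306), np.int64(320), np.int64(237), np.int64(249)) [0.4551 0.186  0.077 ]
scene yel 164 323.2 269.5 (np.int64(316), np.int64(331), np.int64(263), np.int64(276)) [0.448  0.1248 0.077 ]
scene green 34 312.5 213.8 (np.int64(310), np.int64(315), np.int64(210), np.int64(218)) [0.4809 0.2457 0.083 ]
```

View pics/c1.png

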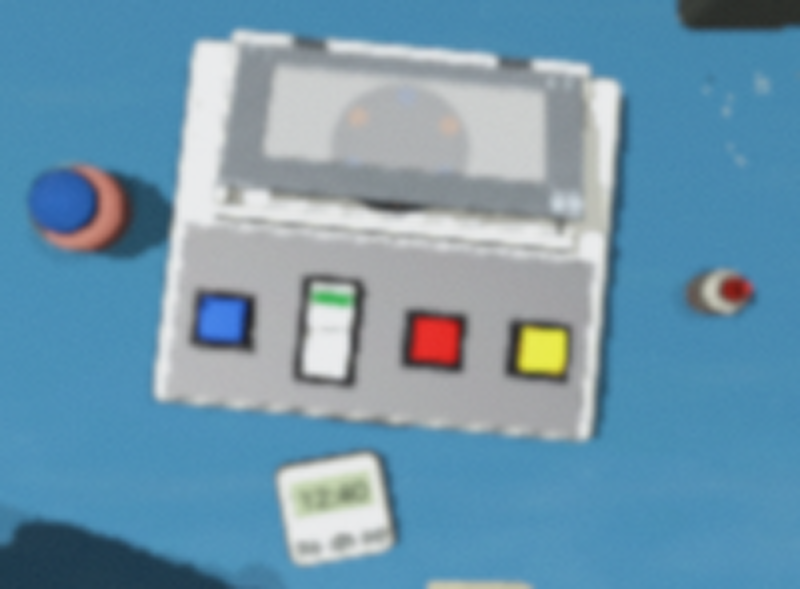

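View pics/c2.png

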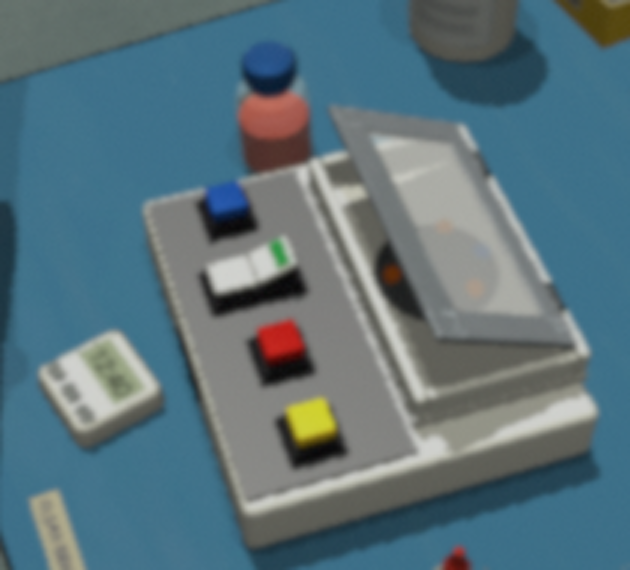

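Run:
```python
from h import *
L=ray('top',279.5,250.3,.055);R=ray('top',388,260.3,.055);print('front',L,R,np.linalg.norm(L-R))
b=np.array([.4712,.3115]);y=np.array([.4497,.1278]);ey=(b-y)/np.linalg.norm(b-y);ex=np.array([ey[1],-ey[0]])
e2=(L-R)[:2];print('yaw',np.degrees(np.arctan2(-ey[0],ey[1])),np.degrees(np.arctan2(-e2[0],e2[1])))
O=((L+R)/2)[:2]+.115*ex; print('O',O,'row own',(y-O)@ex,(y-O)@ey,(b-O)@ey)
H=O+.105*ex
for s in(.5,): print('hinge',H,'press65',H-.065*ex)
for th in(.4,.5,.6,.7):
  p=H-.105*np.cos(th)*ex-.006*np.sin(th)*0*ex; z=.083+.105*np.sin(th)+.006*np.cos(th)
  print(th,[np.round(proj(c,[*(p+s*.1*ey),z]),1) for c in('top','scene') for s in(1,-1)])
rm=b+(y-b)/3;print('rocker',rm,'on18',rm+.018*ex)
```

```text
front [0.42281697 0.35078628 0.055     ] [0.39515112 0.09739194 0.055     ] 0.2549001675111463
yaw -6.675451019195996 -6.230931653302801
O [0.52320441 0.21072091] row own -0.0633669306303731 -0.09090328785041354 0.0940505982942144
hinge [0.62749257 0.19851517] press65 [0.56293323 0.2060711 ]
0.4 [array([294.9, 195. ]), array([386.5, 204.2]), array([327.8, 166.3]), array([364.6, 244.4])]
0.5 [array([294.9, 192.3]), array([387.5, 201.6]), array([330.1, 162.5]), array([367.4, 240.5])]
0.6 [array([294.9, 189.2]), array([388.5, 198.6]), array([332.8, 158.7]), array([370.8, 236.7])]
0.7 [array([295. , 185.7]), array([389.4, 195.2]), array([335.9, 155. ]), array([374.6, 232.9])]
rocker [0.46403333 0.25026667] on18 [0.4819113  0.24817425]
```

```bash
python3 -m handwheel '[2,-4,1,0,0,5,0, 4,-7,1,0,0,10,0, 6,-10,1,0,0,15,0, 8,-13,1,0,0,19,0, 10,-16,1,0,0,19,0, 12,-19,1,0,0,19,0, 14,-22,1,0,0,19,0, 16,-25,1,0,0,19,0]' 20
```

```text
t: 0.77
eef_pos: [0.4532, 0.3558, 0.2402]
tool_rot: [-0.0, 0.059, 0.998, -0.001]
contact_force: [1.0, -0.5, 0.1]
gripper_width: -0.0
```

```bash
python3 -m handwheel '[3,-4,0,0,0,0,0, 6,-8,0,0,0,0,0, 9,-12,-1,0,0,0,0, 11,-15,-3,0,0,0,0, 11,-15,-6,0,0,0,0, 11,-15,-9,0,0,0,0, 11,-15,-11,0,0,0,0, 11,-15,-11,0,0,0,0]'
```

```text
t: 1.43
eef_pos: [0.5602, 0.2036, 0.1252]
tool_rot: [-0.004, 0.059, 0.998, -0.003]
contact_force: [-0.1, -0.4, -0.0]
gripper_width: -0.001
```

Next I'll push the lid slowly down towards z = 0.089.

```bash
python3 -m handwheel '[0,0,-0.8,0,0,0,0, 0,0,-1.6,0,0,0,0, 0,0,-2.4,0,0,0,0, 0,0,-3.0,0,0,0,0, 0,0,-3.5,0,0,0,0, 0,0,-3.8,0,0,0,0, 0,0,-3.9,0,0,0,0, 0,0,-3.9,0,0,0,0]'
```

```text
t: 2.1
eef_pos: [0.5602, 0.2043, 0.0888]
tool_rot: [-0.004, 0.059, 0.998, -0.003]
contact_force: [-8.4, -2.7, 21.9]
gripper_width: -0.0
```

```bash
python3 -m handwheel '[0,0,0.5,0,0,0,0, 0,0,2,0,0,0,0, 0,0,5,0,0,0,0, -2.5,1.5,5,0,0,0,0, -5,3,5,0,0,0,0, -7.8,4.4,4,0,0,0,0, -7.8,4.4,2,0,0,0,0, -7.8,4.4,2,0,0,0,0]'
python3 - <<'E'
from h import *
a=save('top','t2.png')[145:275,250:420];b=save('scene','s2.png')[130:320,220:430]
f=lambda i:cv2.resize(i[:,:,::-1],(400,340 if i is a else 362),interpolation=cv2.INTER_CUBIC)
A,B=f(a),f(b);A=cv2.copyMakeBorder(A,0,B.shape[0]-A.shape[0],0,0,0)
cv2.imwrite('pics/c3.png',np.hstack([A,B]));print(get_obs()['eef_pos'],get_obs()['contact_force'])
E
```

```text
t: 2.77
eef_pos: [0.4792, 0.2488, 0.1067]
tool_rot: [-0.006, 0.057, 0.998, -0.004]
contact_force: [0.5, -0.5, 0.1]
gripper_width: 0.002
[0.48256667 0.24776454 0.10890381] [-0.56147484  0.99728197 -0.09369576]
```

View pics/c3.png

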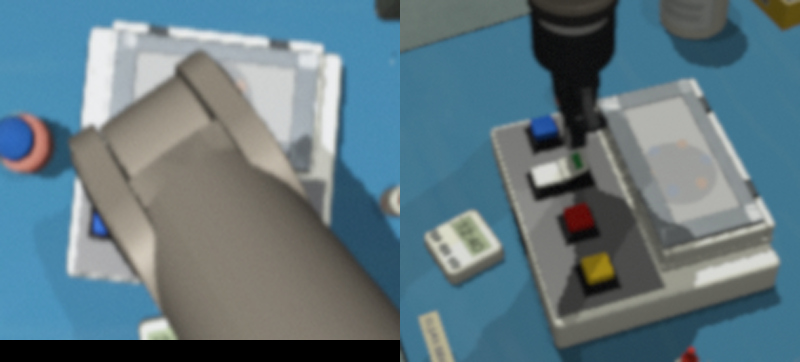

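The scene view (right half) shows the lid lying flat and the fingertips above the rocker's green end. I'll press the rocker now.

```bash
python3 -m handwheel '[0,0,-1,0,0,0,0, 0,0,-2,0,0,0,0, 0,0,-2.6,0,0,0,0, 0,0,-3.1,0,0,0,0, 0,0,-3.5,0,0,0,0, 0,0,-3.8,0,0,0,0, 0,0,-3.8,0,0,0,0, 0,0,-3.8,0,0,0,0]'
```

```text
t: 3.53
eef_pos: [0.4831, 0.2475, 0.0728]
tool_rot: [-0.004, 0.06, 0.998, -0.003]
contact_force: [-5.3, -3.9, 22.0]
gripper_width: 0.0
```

The fingers stopped at z = 0.0728 with 22 N, so the rocker is fully on. I'll lift and move over the yellow key.

```bash
python3 -m handwheel '[0,0,1,0,0,0,0, 0,0,4,0,0,0,0, 0,0,5,0,0,0,0, -1,-3.5,5,0,0,0,0, -2,-7,5,0,0,0,0, -3.3,-10,5,0,0,0,0, -3.3,-12,5,0,0,0,0, -3.3,-12,4,0,0,0,0]'
python3 - <<'E'
from h import *
print(get_obs()['eef_pos'])
b=save('scene','s3.png')[130:320,220:430]
cv2.imwrite('pics/c4.png',cv2.resize(b[:,:,::-1],None,fx=3,fy=3,interpolation=cv2.INTER_CUBIC));print(get_obs()['eef_pos'],get_obs()['contact_force'])
E
```

```text
t: 4.2
eef_pos: [0.4503, 0.1229, 0.1138]
tool_rot: [-0.003, 0.063, 0.998, -0.003]
contact_force: [0.5, 0.3, -1.1]
gripper_width: 0.0
[0.45026785 0.12291667 0.11381111]
[0.44960713 0.1252094  0.11165814] [ 0.65634637  1.0175815  -1.69518444]
```

View pics/c4.png

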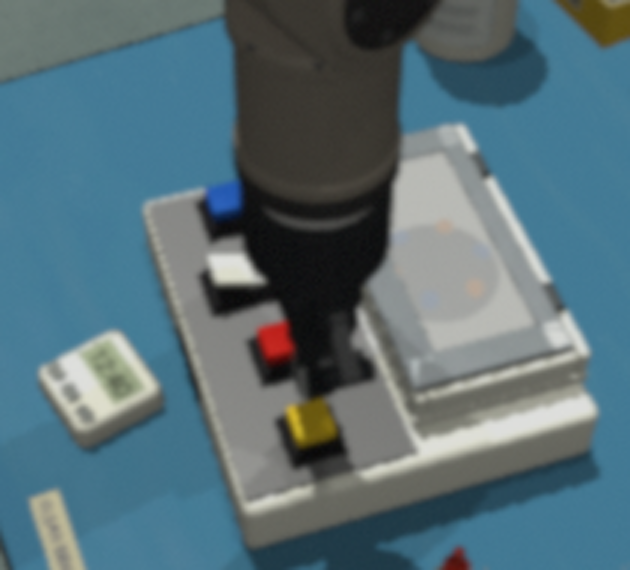

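The lid is flat and the rocker's off wing is raised, as it should be when on. The fingers are behind and above the yellow key, so I'll press it to z of about 0.07 and hold.

```bash
python3 -m handwheel '[0,0.2,-1,0,0,0,0, 0,0.2,-2,0,0,0,0, 0,0.2,-2.8,0,0,0,0, 0,0.2,-3.4,0,0,0,0, 0,0.2,-3.8,0,0,0,0, 0,0.2,-4.1,0,0,0,0, 0,0.2,-4.3,0,0,0,0, 0,0.2,-4.3,0,0,0,0]'
python3 - <<'E'
from h import *
b=save('scene','s4.png')[130:320,220:430]
cv2.imwrite('pics/c5.png',cv2.resize(b[:,:,::-1],None,fx=3,fy=3,interpolation=cv2.INTER_CUBIC));print(get_obs()['eef_pos'],get_obs()['contact_force'])
E
```

```text
t: 4.92
eef_pos: [0.4494, 0.128, 0.0705]
tool_rot: [-0.005, 0.061, 0.998, -0.003]
contact_force: [-9.9, -0.5, 29.8]
gripper_width: -0.003
[0.44934121 0.12798217 0.07048634] [-9.73306784 -0.52570111 28.50256999]
```

View pics/c5.png

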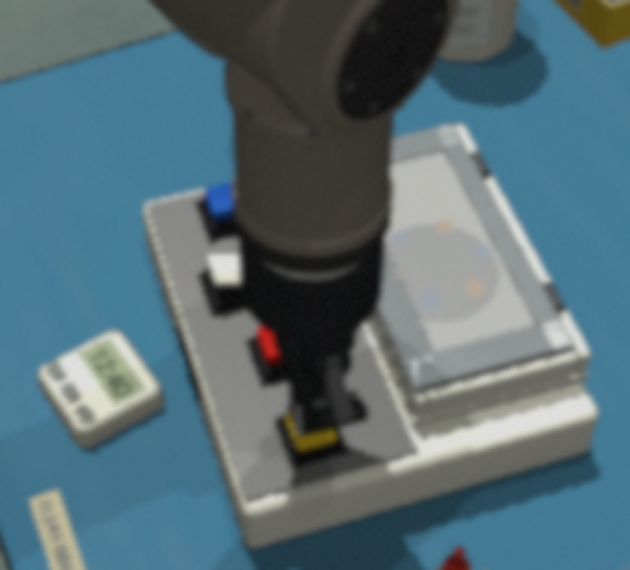

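```bash
python3 -m handwheel '[0,0,-0.2,0,0,0,0, 0,0,-0.2,0,0,0,0, 0,0,-0.2,0,0,0,0, 0,0,-0.2,0,0,0,0]'
python3 - <<'E'
from h import *
o=get_obs();print(o['eef_pos'],o['contact_force'])
if o['eef_pos'][2]<.0725 and o['contact_force'][2]>5: print(hand_in())
E
```

```text
t: 5.3
eef_pos: [0.4494, 0.128, 0.0705]
tool_rot: [-0.005, 0.061, 0.998, -0.003]
contact_force: [-8.4, -3.1, 29.3]
gripper_width: -0.001
[0.44935642 0.12802984 0.07047106] [-8.40751135 -3.07729828 29.33716254]
the job is handed in; nothing more can be done
None
```

I handed in the job at about 5.3 s with the finger still holding the yellow key down. I pushed the lid shut, tipped the white rocker on at its green end, then pressed the yellow key, all with closed fingertips.

| Step | Fingertip height at the end of the push | Expected height | Push |
|---|---|---|---|
| Lid | 88.8 mm | 89 mm shut | 22 N |
| Rocker | 72.8 mm | 73 mm fully on | 22 N |
| Yellow key | 70.5 mm | 71 mm fully down | about 29 N, held |

The scene pictures agree: the lid lies flat, the rocker's off wing is raised, and the timer shows no sign of having moved. The red and blue keys look up where they can be seen.

In the last picture the arm hides part of the red and blue keys, and both bottles are mostly out of that crop. I did not check those directly at the end; the fingers stayed well above or away from them the whole way. The two fixed cameras disagreed by about 4 mm in y on the key positions. I used values between the two, and all three presses landed as expected.

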